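# Pull the chip strainer from a coolant sump with a lift-and-slide hatch

## Task

Open the coolant sump: lift its recessed hatch straight up off its seat, slide it along its channels to the far end until the well is completely uncovered, and leave it lying flat there. Then lift the chip strainer out of the well by its handle, keep it upright and set it down in the shallow steel drip tray, lowering it until it stands on the tray before letting go. Leave everything else on the bench where it is.

Things in the scene. Friction and masses are not known exactly. Their poses are not given: they have to be found in the camera images.
- sump: white bench-top coolant sump, fixed, 200 x 392 x 130 mm (x, y, z); origin at the centre of its underside, long axis y. Flat top deck 130 mm up with an aluminium channel along each long edge: side walls 170 mm apart, 4 mm lips overhanging inwards from 16 to 20 mm above the deck, 148 mm between the lips. 16 mm high end walls stop the hatch 195 mm from its seated place
- well (a point): fixed point: centre of the well's mouth at deck level, on the sump 95 mm from its centre towards -y; axes as the sump's (z up; the hatch slides towards +y). Here the deck has a recess 170 x 170 mm, 8 mm deep (the hatch's seat), and within it a square well 140 x 140 mm whose floor lies 105 mm below the deck
- hatch_grip (a point): middle of the handle bar of the hatch, a loose aluminium plate 164 x 164 x 8 mm, about 0.5 kg, seated in the recess flush with the deck, two edges under the channel lips, 3 mm play all round. Dark bar, 70 mm long along the hatch's x, 12 mm wide (y), 10 mm high, 25 mm free height below it; the point is 30 mm above the plate's top face
- hatch: the same hatch; origin at the centre of the plate's underside, axes nearly parallel to the sump's, the handle point 38 mm above it. It leaves its seat when lifted more than 8 mm and meets the lips at 16 mm. Slid 155 mm or more towards +y it covers no part of the well; there it rests on the deck, the origin at deck height
- strainer_mid (a point): point on the axis of the chip strainer, 42 mm above its underside. It is a loose perforated steel cup, 72 mm across at the rim, 50 mm high, about 0.22 kg, standing on the well's floor under the hatch. Rigid bridge handle over it: level bar 72 mm long along the strainer's x, 10 mm wide (y), 10 mm high, its centre 37 mm above this point and 29 mm above the rim
- strainer: the same strainer; origin at the centre of its underside
- tray: shallow square steel drip tray, fixed on the bench, 160 x 160 mm outside, 152 mm inside, rim 22 mm high, floor 4 mm thick; origin at the centre of its underside. It stands to the left or to the right of the sump
- tote: loose black tote 160 x 160 x 70 mm with small camshafts, on the other side of the sump from the tray; a bystander
- spray: loose aerosol can, 56 mm across, 150 mm high, origin at its underside; a bystander
- jar: loose jar, 70 mm across, 90 mm high, origin at its underside; a bystander
- vblock: loose steel V-block 50 x 70 x 48 mm, origin at its underside; a bystander
- cup: loose steel cup, 64 mm across, 75 mm high, origin at its underside; a bystander
- wrench: loose wrench lying flat on the right near the robot; a bystander
Mind the look-alikes: they are no part of the job. Of the things shaped like the tray, the steel one is meant.

How it is judged:
On the way, in this order (a step that is already met when the one before it is completed fails the run):
1. the hatch is lifted clear of its seat (z of hatch_grip in the frame of well above 0.0365 m), for 0.1 s.
2. the hatch is slid along until the well is uncovered (y of hatch_grip in the frame of well above 0.155 m), for 0.2 s.
3. the strainer is lifted out of the well, its underside above the deck (z of strainer_mid in the frame of well above 0.042 m), for 0.1 s.
4. the strainer, still held, is lowered to within 10 mm of the tray's floor (z of strainer_mid in the frame of tray below 0.056 m and horizontal distance between strainer_mid and tray below 0.06 m and contact force between the fingers and strainer above 0.5 N), for 0.05 s.
At the end, for the whole second after the job is handed in: The hatch lies flat on the deck in its channels (3 mm, 0.05 rad), slid 155 mm or more so that it covers none of the well; the strainer stands upright (0.08 rad) and still on the floor of the drip tray (3 mm), its axis within 60 mm of the tray's centre; nothing is held (y of hatch_grip in the frame of well above 0.155 m and z of hatch_grip in the frame of well below 0.041 m and angle between hatch_grip's own z axis and vertical below 0.05 rad and z of strainer_mid in the frame of tray between 0.042 and 0.049 m and horizontal distance between strainer_mid and tray below 0.06 m and angle between strainer_mid's own z axis and vertical below 0.08 rad and linear speed of strainer below 0.02 m/s); the robot touches nothing.
It fails at once if the strainer is tipped by more than 0.7 rad (angle between strainer_mid's own z axis and vertical above 0.7 rad).
It fails at once if a bystander is moved by more than 30 mm (distance of any of tote, spray, jar, vblock, cup, wrench from where it was at the start of the episode above 0.03 m).
It also fails if it takes over 59 s, if anything falls off the work surface, if the arm or the gripper's body presses on something with over 40 N, if the wrist force passes 120 N, or if a joint passes its speed limit or range.

## Robot

A 7-joint arm with a two-finger parallel gripper is mounted at the origin on the work surface. World frame = base frame: x ahead of the robot, y to its left, z up, the work surface at z = 0. Lengths are in m, angles in rad, forces in N, time in s.
With the tool pointing down it reaches from about 0.35 to 0.9 m from the base axis. Payload 8.1 kg.
Tool frame: the origin (TCP) lies between the finger pads; the fingertips stand 11 mm ahead of it and the grasp point (between the pads) lies 8 mm behind it; z points along the fingers, y is the line along which they close (so a half turn about z gives the same grasp; the last joint's range is limited). The gripper opens to 85 mm and grips with 20 to 120 N. Pads are 22 mm wide; open, the fingers measure 114 mm over their backs; the gripper's body (76 mm by 85 mm) begins 54 mm behind the grasp point. The pads swing forward as they close: fully open they stand 13 mm farther back than shut.
Start: joints at [1.146, 0.434, 0.025, 1.573, -0.012, 1.134, -0.075], TCP at [0.198, -0.593, 0.242] pointing down, gripper open.
Joint ranges: [-2.62, 2.62], [-0.44, 2.09], [-1.27, 1.32], [0.08, 2.57], [-1.32, 4.46], [0.12, 2], [-2.74, 2.74]. Speed limits (rad/s): [2.22, 2.22, 3.01, 3.01, 3.14, 3.14, 3.14].

## Interface

Orientations are given as a rotation vector (axis times angle).
In Python, from rig import monitor, viewer, r gives the robot as it stands. The module is installed in compiled form; this text tells all that it offers.
- The arm moves only by the tool drive_tool, never from a script. Its argument "deltas" is a list of rows, each a list of 3 entries, a list of its own where there are three numbers: the opening in per cent of the stroke, from 0 (shut) to 100 (fully open), then the shift along the tool's x, y, z in mm, then the turn, a rotation vector about the tool's x, y, z in rad. In form: [[hand, [dx, dy, dz], [wx, wy, wz]], ...]. A call has 1 to 20 rows; each row is the pose to reach, as a shift and turn from the pose commanded when the call began, along the tool's axes at that moment; what a row does not reach only later rows make up. A row lasts 1/10 s, in which the tool goes at most 50 mm and 8.59 degrees, less where a joint would pass 70% of its speed; a pose out of reach is approached as far as the arm can. A call with a gripper value outside its range is refused whole. The fingers move at their own pace and stop on an object; the grip force is fixed at half the most. Time passes only in rows, so rows that repeat a pose let the fingers close. It gives the time, the measured TCP pose, the force, the opening and the grip force at its end, in the units of the state.
- monitor.state(): the state, without advancing time (a new reading comes with each control period).
- viewer.capture(name): name is "side" or "top" or "wrist"; returns a dict with "frame" (420x560x3 uint8, red, green, blue), "range_z" (420x560 float32, m along the optical axis (not along the pixel's ray), 0 where there is no reading), "fx", "fy", "cx", "cy" (pixels), "dist_coeffs" ([k1, k2, p1, p2, k3] as OpenCV has them; the pictures are not rectified), "extrinsics" (4x4, takes a point from camera to world coordinates). Camera axes: x right, y up, looking along -z (the intrinsics and any distortion apply to the point x, -y, -z); pixel columns grow to the right and rows downward; lengths in m; the calibration is good to about 2 mm. A picture is of the moment at which its call begins.
- r.sign_off(): hands the job in; it is judged then, once.
The state is a dict: "time_s": time; "q": joint angles; "joint_velocities": joint speeds; "tau": joint torques, N m; "position": TCP position; "ee_rot": TCP orientation; "force": force on the tool from outside, world axes, zero at the start; "moment": the same for the moment, N m; "grip_width": finger opening in m; "gripper_force": force on a finger pad.
Only numpy, scipy, OpenCV 4.12 (cv2) and the standard library are available. Lean on these libraries where they do the work, as an engineer would, in place of code of your own. Each camera call takes 0.05 s, during which the arm holds its last target. There are 200 camera calls.

## Working session

There is one attempt and no reset: what is moved stays moved. The work goes in short steps, Python scripts to look and compute and a tool call to move; the robot and the scene stay as the last step left them, time stands still between calls to the robot, and variables do not carry over. Pictures are saved under pics/ and viewed, at most 10 in all, crops included, and the job is handed in when it is done.

Besides the shell and the picture viewer there is one more tool, called after "Call:" as name(argument=value, ...) on one line, values as JSON. drive_tool: Moves the arm, as the interface text tells. Its arguments: {"type":"object","properties":{"deltas":{"type":"array","items":{"type":"array"}}},"required":["deltas"]}

```bash
mkdir -p pics; cat > h.py <<'E'
import numpy as np, cv2
from rig import monitor, viewer, r
def cap(n,save=None):
    c=viewer.capture(n)
    if save: cv2.imwrite(f'pics/{save}.png',c['frame'][:,:,::-1])
    return c
def pts(c,uv):
    """pixels (N,2) -> world ray origin, dirs (dir has unit depth)"""
    K=np.array([[c['fx'],0,c['cx']],[0,c['fy'],c['cy']],[0,0,1]])
    n=cv2.undistortPoints(np.array(uv,float).reshape(-1,1,2),K,np.array(c['dist_coeffs'],float)).reshape(-1,2)
    E=np.array(c['extrinsics']); d=np.c_[n[:,0],-n[:,1],-np.ones(len(n))]@E[:3,:3].T
    return E[:3,3],d
def onz(c,uv,z):
    o,d=pts(c,uv); return o+d*((z-o[2])/d[:,2])[:,None]
def cloud(c):
    h,w=c['range_z'].shape; v,u=np.mgrid[:h,:w]
    o,d=pts(c,np.c_[u.ravel(),v.ravel()]); return (o+d*c['range_z'].ravel()[:,None]).reshape(h,w,3)
E
python3 - <<'E'
from h import *
for n in('side','top'):
    c=cap(n,n+'0'); np.savez(n+'0.npz',**c); print(n,np.round(c['extrinsics'],3).tolist())
a=cv2.imread('pics/side0.png');b=cv2.imread('pics/top0.png')
s=monitor.state();print(s['position'],s['ee_rot'],s['grip_width'],s['time_s'])
E
```

```text
side [[-0.995, 0.054, -0.084, 0.378], [-0.1, -0.517, 0.85, 1.076], [0.002, 0.854, 0.52, 0.856], [0.0, 0.0, 0.0, 1.0]]
top [[0.014, 0.992, -0.127, 0.316], [-1.0, 0.014, 0.005, -0.125], [0.007, 0.127, 0.992, 1.648], [0.0, 0.0, 0.0, 1.0]]
[ 0.19748224 -0.59249397  0.2415765 ] [-3.09959368e+00 -5.02959149e-01  5.53935104e-04] 0.08537040615189583 0.1
```

View pics/top0.png

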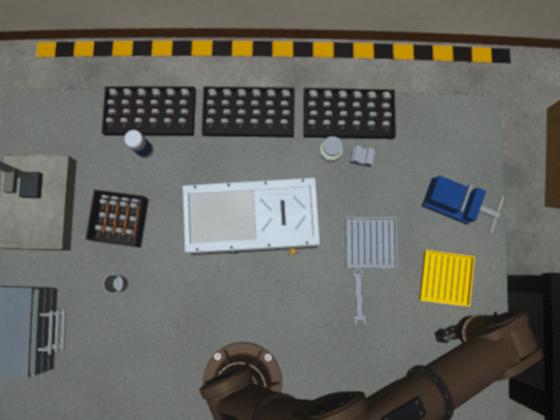

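View pics/side0.png

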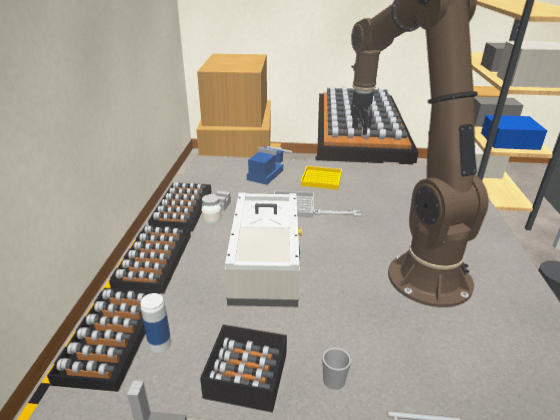

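Top view: the sump spans (183–319, 178–252). The hatch is its right part, with the dark bar at (283,212).
Candidates for the tray: the grey steel one at (371,243) and the yellow one at (447,278), so steel it is. The black tote is at (117,217), on the other side of the sump.
Candidates for the hatch handle: only the dark bar at (283,212). The cream panel at (222,216) is the free deck.

```bash
python3 - <<'E'
from h import *
c=dict(np.load('top0.npz'));P=cloud(c);z=P[...,2]
f=c['frame']
def rect(m,zz,name):
    cs,_=cv2.findContours(m.astype(np.uint8),0,2); k=max(cs,key=cv2.contourArea)
    w=onz(c,k.reshape(-1,2),zz)[:,:2].astype(np.float32)
    (cx,cy),(a,b),t=cv2.minAreaRect(w*1000); print(name,round(cx,1),round(cy,1),round(a),round(b),round(t,2)); 
roi=np.zeros(z.shape,bool);roi[165:262,170:330]=1
rect(roi&(z>0.115)&(z<0.19),0.15,'sump')
print('deck z',np.median(z[205:225,200:240]),'hatch z',np.median(z[200:206,262:275]),'bar z',z[205:220,283])
g=cv2.cvtColor(f,cv2.COLOR_RGB2GRAY)
m=np.zeros(z.shape,bool);m[195:232,272:294]=1; rect(m&(g<90),0.165,'bar')
m=np.zeros(z.shape,bool);m[210:275,340:404]=1
print('tray z',np.percentile(z[m],[5,50,90,98]))
rect(m&(z>0.012),0.022,'tray depth')
hsv=cv2.cvtColor(f,cv2.COLOR_RGB2HSV)
print(np.median(g[265:275,340:404]),f[243,350:392:3].tolist())
a=cv2.resize(f[165:275,175:410],None,fx=3.4,fy=3.4,interpolation=2);cv2.imwrite('pics/crop.png',a[:,:,::-1])
E
```

```text
sump 502.8 -26.1 200 389 4.2
deck z 0.12829835438173565 hatch z 0.1278896878591015 bar z [0.16318536 0.1640682  0.16235879 0.16941753 0.16337225 0.1645743
 0.16893217 0.16858193 0.16911737 0.16457544 0.15904859 0.16459587
 0.16117179 0.16316969 0.1622427 ]
bar 512.0 -121.4 65 5 4.17
tray z [-0.00535348  0.002113    0.01022277  0.02358325]
tray depth 439.6 -402.8 159 162 0.58
121.0 [[137, 147, 160], [136, 145, 158], [144, 154, 166], [130, 141, 153], [145, 154, 167], [132, 139, 150], [147, 154, 167], [121, 129, 140], [145, 154, 167], [113, 120, 131], [146, 156, 167], [117, 124, 134], [150, 158, 172], [112, 120, 131]]
```

View pics/crop.png

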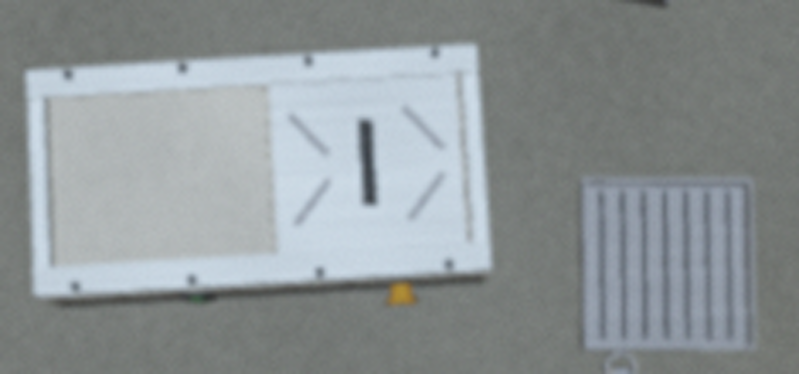

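The crop shows the bar at (367,162) in the middle of the hatch, the deck panel to its left, and the steel tray at (668,263). The sump's yaw is +4.2° and the bar sits at (0.512, -0.121). Next step is to go above the bar.

```bash
cat > go.py <<'E'
import sys
from h import *
from scipy.spatial.transform import Rotation as R
# usage: go.py x y z yaw_deg (tool x heading, tool down) -> shift mm and turn in tool axes
x,y,z,yaw=map(float,sys.argv[1:5]); s=monitor.state()
A=R.from_rotvec(s['ee_rot']); B=R.from_euler('z',yaw,degrees=True)*R.from_rotvec([np.pi,0,0])
print('shift',np.round(A.inv().apply(np.array([x,y,z])-s['position'])*1000,1),'turn',np.round((A.inv()*B).as_rotvec(),3))
print('pos',np.round(s['position'],4),'F',np.round(s['force'],1),'w',round(s['grip_width'],4),'g',s['gripper_force'],'t',s['time_s'],'q',np.round(s['q'],2))
E
python3 go.py 0.512 -0.121 0.242 4.2
```

```text
shift [ 447.5 -347.8    0. ] turn [-0.001  0.     0.248]
pos [ 0.1975 -0.5925  0.2416] F [-0.2  0.7  0.4] w 0.0854 g 0.0 t 0.1 q [ 1.15  0.44  0.02  1.57 -0.01  1.13 -0.08]
```

Call:
drive_tool(deltas=[[100,[30,-23,0],[0,0,0.03]],[100,[65,-51,0],[0,0,0.06]],[100,[100,-78,0],[0,0,0.09]],[100,[135,-105,0],[0,0,0.12]],[100,[170,-132,0],[0,0,0.15]],[100,[205,-159,0],[0,0,0.18]],[100,[240,-187,0],[0,0,0.21]],[100,[275,-214,0],[0,0,0.24]],[100,[310,-241,0],[0,0,0.248]],[100,[345,-268,0],[0,0,0.248]],[100,[380,-295,0],[0,0,0.248]],[100,[415,-322,0],[0,0,0.248]],[100,[447.5,-348,0],[0,0,0.248]],[100,[447.5,-348,0],[0,0,0.248]],[100,[447.5,-348,0],[0,0,0.248]],[100,[447.5,-348,0],[0,0,0.248]],[100,[447.5,-348,0],[0,0,0.248]]])

```text
time_s: 1.8
position: [0.5114, -0.1227, 0.2422]
ee_rot: [3.139, 0.112, -0.001]
force: [0.0, -0.4, 0.3]
grip_width: 0.0851
gripper_force: 0.0
```

```bash
python3 go.py 0.512 -0.121 0.151 4.2; python3 - <<'E'
from h import *
c=cap('wrist','w1');P=cloud(c);g=cv2.cvtColor(c['frame'],cv2.COLOR_RGB2GRAY)
print(np.round(c['extrinsics'],3).tolist()); np.savez('w1.npz',**c)
z=P[...,2]; m=(g<80)&(z>0.150)&(z<0.18)&(np.hypot(P[...,0]-.512,P[...,1]+.121)<.06)
print(m.sum()); cs,_=cv2.findContours(m.astype(np.uint8),0,2)
if cs:
    k=max(cs,key=cv2.contourArea); print(k.reshape(-1,2).min(0),k.reshape(-1,2).max(0)); print(cv2.minAreaRect((onz(c,k.reshape(-1,2),.165)[:,:2]*1000).astype(np.float32)))
E
```

```text
shift [ 0.7 -1.8 91.2] turn [ 0.001  0.001 -0.002]
pos [ 0.5114 -0.1227  0.2422] F [ 0.  -0.4  0.3] w 0.0851 g 0.0 t 1.8 q [ 0.29  0.29 -0.2   1.8   0.07  1.06 -1.43]
[[0.072, 0.952, 0.297, 0.587], [-0.997, 0.068, 0.022, -0.117], [0.0, -0.297, 0.955, 0.373], [0.0, 0.0, 0.0, 1.0]]
1526
[263 170] [278 268]
((517.5645141601562, -118.06632232666016), (70.27580261230469, 10.230382919311523), 4.2016496658325195)
```

View pics/w1.png

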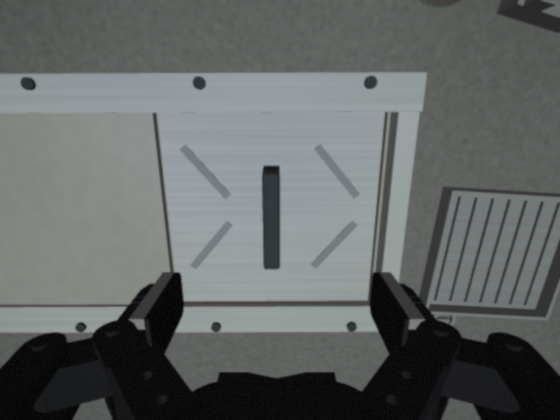

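The wrist picture shows the bar at (271,218), centred between the fingers at (165,300) and (390,300), and parallel to the pads. Descend and grip.

Call:
drive_tool(deltas=[[100,[2,-2,20],[0,0,0]],[100,[4,-3.6,45],[0,0,0]],[100,[4,-3.6,65],[0,0,0]],[100,[4,-3.6,80],[0,0,0]],[100,[4,-3.6,91],[0,0,0]],[100,[4,-3.6,91],[0,0,0]],[100,[4,-3.6,91],[0,0,0]],[0,[4,-3.6,91],[0,0,0]],[0,[4,-3.6,91],[0,0,0]],[0,[4,-3.6,91],[0,0,0]],[0,[4,-3.6,91],[0,0,0]],[0,[4,-3.6,91],[0,0,0]],[0,[4,-3.6,91],[0,0,0]],[0,[4,-3.6,91],[0,0,0]],[0,[4,-3.6,91],[0,0,0]],[0,[4,-3.6,91],[0,0,0]],[0,[4,-3.6,91],[0,0,0]]])

```text
time_s: 3.55
position: [0.516, -0.1175, 0.1516]
ee_rot: [3.139, 0.116, 0.001]
force: [-1.5, -0.6, 4.9]
grip_width: 0.0109
gripper_force: 58.9
```

Call:
drive_tool(deltas=[[0,[0,0,-2],[0,0,0]],[0,[0,0,-5],[0,0,0]],[0,[0,0,-8],[0,0,0]],[0,[0,0,-11],[0,0,0]],[0,[0,0,-12],[0,0,0]],[0,[0,0,-12],[0,0,0]],[0,[0,0,-12],[0,0,0]],[0,[0,0,-12],[0,0,0]],[0,[0,0,-12],[0,0,0]]])

```text
time_s: 4.45
position: [0.5158, -0.1174, 0.1632]
ee_rot: [-3.139, -0.116, 0.0]
force: [0.1, -0.1, -4.0]
grip_width: 0.0109
gripper_force: 58.6
```

```bash
python3 go.py 0.503 0.057 0.1636 4.2;python3 - <<'E'
from h import *
c=cap('wrist');P=cloud(c); 
print(P[120:300:25,205,2].round(4),P[120:300:25,340,2].round(4), P[120:300:25,100,2].round(4))
E
```

```text
shift [ 1.000e-01 -1.749e+02 -4.000e-01] turn [-0.  0.  0.]
pos [ 0.5158 -0.1174  0.1632] F [ 0.1 -0.1 -4. ] w 0.0109 g 58.56575310230255 t 4.45 q [ 0.27  0.38 -0.2   1.89  0.09  0.88 -1.47]
[0.1501 0.1404 0.141  0.1418 0.1406 0.143  0.1418 0.1411] [0.1501 0.1418 0.1416 0.1409 0.1408 0.1408 0.1412 0.141 ] [0.1486 0.1286 0.1293 0.1295 0.1285 0.1297 0.1293 0.1296]
```

Lifted level by about 12 mm. Now slide along tool -y.

Call:
drive_tool(deltas=[[0,[0,-8,0],[0,0,0]],[0,[0,-20,0],[0,0,0]],[0,[0,-35,0],[0,0,0]],[0,[0,-50,0],[0,0,0]],[0,[0,-65,0],[0,0,0]],[0,[0,-80,0],[0,0,0]],[0,[0,-95,0],[0,0,0]],[0,[0,-110,0],[0,0,0]],[0,[0,-125,0],[0,0,0]],[0,[0,-140,0],[0,0,0]],[0,[0,-155,0],[0,0,0]],[0,[0,-168,0],[0,0,0]],[0,[0,-178,0],[0,0,0]],[0,[0,-178,0],[0,0,0]],[0,[0,-178,0],[0,0,0]],[0,[0,-178,0],[0,0,0]],[0,[0,-178,0],[0,0,0]]])

```text
time_s: 6.2
position: [0.5028, 0.0593, 0.1633]
ee_rot: [3.139, 0.114, -0.0]
force: [0.4, 0.5, -4.3]
grip_width: 0.0111
gripper_force: 58.6
```

```bash
python3 go.py 0.503 0.057 0.152 4.2
```

```text
shift [-0.   2.3 11.3] turn [ 0.     0.    -0.001]
pos [0.5028 0.0593 0.1633] F [ 0.4  0.5 -4.3] w 0.0111 g 58.62580060958862 t 6.2 q [-0.02  0.35 -0.26  1.94  0.11  0.87 -1.84]
```

The deck is 8 mm above the seat, so lower about 4 mm, release and rise.

Call:
drive_tool(deltas=[[0,[0,0,2],[0,0,0]],[0,[0,0,3.5],[0,0,0]],[0,[0,0,4],[0,0,0]],[0,[0,0,4],[0,0,0]],[0,[0,0,4],[0,0,0]],[100,[0,0,4],[0,0,0]],[100,[0,0,4],[0,0,0]],[100,[0,0,4],[0,0,0]],[100,[0,0,4],[0,0,0]],[100,[0,0,4],[0,0,0]],[100,[0,0,4],[0,0,0]],[100,[0,0,4],[0,0,0]],[100,[0,0,-20],[0,0,0]],[100,[0,0,-50],[0,0,0]],[100,[0,0,-80],[0,0,0]],[100,[0,30,-110],[0,0,0]],[100,[0,70,-110],[0,0,0]],[100,[0,110,-110],[0,0,0]],[100,[-30,150,-110],[0,0,0]],[100,[-30,165,-110],[0,0,0]]])

```text
time_s: 8.2
position: [0.482, -0.1115, 0.2732]
ee_rot: [3.138, 0.107, -0.003]
force: [-0.2, 0.9, 0.5]
grip_width: 0.0854
gripper_force: 0.0
```

```bash
python3 - <<'E'
from h import *
s=monitor.state();print(s['position'],s['grip_width'],s['force'])
c=cap('wrist','w2');np.savez('w2.npz',**c);np.savez('t2.npz',**cap('top','t2'))
E
```

```text
[ 0.48202279 -0.11151279  0.27318912] 0.08541837604346306 [-0.16911814  0.85033732  0.49556205]
```

View pics/w2.png

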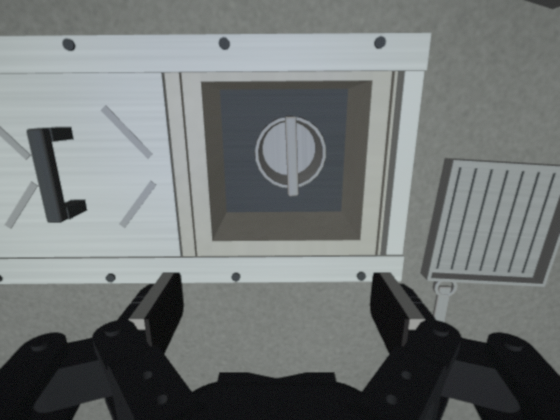

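The hatch is well clear of the well, with its bar at (48,175). The strainer is upright in the well, with its light bar running (291,118)–(293,195). Next, measure the bar and check the hatch.

```bash
python3 - <<'E'
from h import *
c=dict(np.load('w2.npz'));P=cloud(c);g=cv2.cvtColor(c['frame'],cv2.COLOR_RGB2GRAY);z=P[...,2]
def rect(m,zz,n):
    cs,_=cv2.findContours(m.astype(np.uint8),0,2);k=max(cs,key=cv2.contourArea)
    print(n,cv2.minAreaRect((onz(c,k.reshape(-1,2),zz)[:,:2]*1000).astype(np.float32)),k.reshape(-1,2).min(0),k.reshape(-1,2).max(0))
roi=np.zeros(z.shape,bool);roi[105:205,230:345]=1
m=roi&(z>.093)&(z<.12);print('zbar',np.median(z[m]));rect(m,.109,'bar depth')
print('rim z',np.percentile(z[roi&(z>.06)&(z<.09)],[20,50,80,95]))
roi[:]=0;roi[120:230,20:62]=1; rect(roi&(g<70)&(z>.16),.173,'hatchbar'); print('hatch z',np.median(z[100:240:10,80:150]),'deck/seat',np.median(z[90:230,183:188]))
# well mouth at z .122
print('well',onz(c,[[195,81],[385,80],[390,240],[203,241]],.122)[:,:2].round(3).tolist())
E
python3 go.py 0.51 -0.12 0.25 4.2
```

```text
zbar 0.10817921223193477
bar depth ((521.6265869140625, -122.70342254638672), (71.34642028808594, 10.038177490234375), 6.761200428009033) [285 116] [298 195]
rim z [0.06749418 0.07347016 0.0746501  0.07543022]
hatchbar ((503.7132873535156, 54.07611083984375), (67.94815826416016, 17.702621459960938), 4.422293186187744) [ 28 128] [ 61 221]
hatch z 0.13752785487327254 deck/seat 0.12886617421022148
well [[0.579, -0.039], [0.59, -0.193], [0.452, -0.221], [0.439, -0.045]]
shift [24.9 11.9 23.4] turn [ 0.001  0.    -0.005]
pos [ 0.4843 -0.1098  0.2734] F [ 0.2  0.1 -0.7] w 0.0851 g 0.0 t 8.3 q [ 0.25  0.21 -0.17  1.82  0.04  1.11 -1.43]
```

```bash
python3 go.py 0.521 -0.1225 0.096 6.8
```

```text
shift [ 35.7  15.  177.4] turn [ 0.001  0.    -0.05 ]
pos [ 0.4843 -0.1098  0.2734] F [ 0.2  0.1 -0.7] w 0.0851 g 0.0 t 8.3 q [ 0.25  0.21 -0.17  1.82  0.04  1.11 -1.43]
```

Call:
drive_tool(deltas=[[60,[15,7,20],[0,0,-0.02]],[60,[35,15,50],[0,0,-0.05]],[60,[35,15,80],[0,0,-0.05]],[60,[35,15,100],[0,0,-0.05]],[60,[35,15,110],[0,0,-0.05]],[60,[35,15,110],[0,0,-0.05]],[60,[35,15,110],[0,0,-0.05]],[60,[35,15,110],[0,0,-0.05]]])

```text
time_s: 9.1
position: [0.5219, -0.1189, 0.1646]
ee_rot: [3.135, 0.194, 0.003]
force: [-0.3, 0.8, -0.2]
grip_width: 0.051
gripper_force: 0.0
```

```bash
python3 go.py 0.521 -0.1225 0.096 6.8
```

```text
shift [-1.5  3.5 68.6] turn [ 0.001 -0.002  0.005]
pos [ 0.5219 -0.1189  0.1646] F [-0.3  0.8 -0.2] w 0.051 g 0.0 t 9.1 q [ 0.25  0.38 -0.16  1.88  0.08  0.89 -1.4 ]
```

Call:
drive_tool(deltas=[[60,[-1,3,15],[0,0,0]],[60,[-1,3,30],[0,0,0]],[60,[-1,3,45],[0,0,0]],[60,[-1,3,58],[0,0,0]],[60,[-1,3,65],[0,0,0]],[60,[-1,3,68.5],[0,0,0]],[60,[-1,3,68.5],[0,0,0]],[60,[-1,3,68.5],[0,0,0]],[0,[-1,3,68.5],[0,0,0]],[0,[-1,3,68.5],[0,0,0]],[0,[-1,3,68.5],[0,0,0]],[0,[-1,3,68.5],[0,0,0]],[0,[-1,3,68.5],[0,0,0]],[0,[-1,3,68.5],[0,0,0]],[0,[-1,3,68.5],[0,0,0]],[0,[-1,3,68.5],[0,0,0]]])

```text
time_s: 10.7
position: [0.5207, -0.1225, 0.0951]
ee_rot: [3.135, 0.194, 0.001]
force: [0.9, -3.4, 4.8]
grip_width: 0.0087
gripper_force: 59.0
```

Gripped (8.7 mm). Lift 165 mm.

Call:
drive_tool(deltas=[[0,[0,0,-4],[0,0,0]],[0,[0,0,-12],[0,0,0]],[0,[0,0,-24],[0,0,0]],[0,[0,0,-38],[0,0,0]],[0,[0,0,-54],[0,0,0]],[0,[0,0,-72],[0,0,0]],[0,[0,0,-90],[0,0,0]],[0,[0,0,-108],[0,0,0]],[0,[0,0,-126],[0,0,0]],[0,[0,0,-142],[0,0,0]],[0,[0,0,-154],[0,0,0]],[0,[0,0,-162],[0,0,0]],[0,[0,0,-165],[0,0,0]],[0,[0,0,-165],[0,0,0]],[0,[0,0,-165],[0,0,0]]])

```text
time_s: 12.2
position: [0.52, -0.1221, 0.2591]
ee_rot: [-3.135, -0.194, 0.002]
force: [-0.5, 0.1, -2.1]
grip_width: 0.0085
gripper_force: 58.6
```

```bash
python3 - <<'E'
from h import *
c=cap('wrist','w3')
c=dict(np.load('t2.npz'));P=cloud(c);z=P[...,2]
m=np.zeros(z.shape,bool);m[210:275,340:404]=1
cs,_=cv2.findContours((m&(z>.012)).astype(np.uint8),0,2);k=max(cs,key=cv2.contourArea);print(cv2.minAreaRect((onz(c,k.reshape(-1,2),.022)[:,:2]*1000).astype(np.float32)))
E
python3 go.py 0.4405 -0.402 0.26 6.8
```

```text
((438.1559143066406, -402.7945251464844), (155.82945251464844, 162.18470764160156), 0.5844568014144897)
shift [-113.4  268.    -0.9] turn [-0.     0.001  0.005]
pos [ 0.52   -0.1221  0.2591] F [ 0.3 -0.3 -2.4] w 0.0089 g 58.57634961605072 t 12.25 q [ 0.26  0.28 -0.17  1.76  0.05  1.1  -1.37]
```

View pics/w3.png

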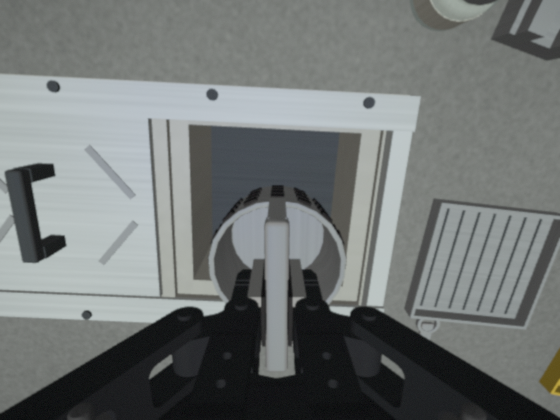

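The strainer (rim at (278,265)) hangs upright in the fingers. The tray is clear at (490,263). Carry it over.

Call:
drive_tool(deltas=[[0,[-3,7,0],[0,0,0]],[0,[-9,20,0],[0,0,0]],[0,[-17,40,0],[0,0,0]],[0,[-27,63,0],[0,0,0]],[0,[-37,87,0],[0,0,0]],[0,[-47,111,0],[0,0,0]],[0,[-57,135,0],[0,0,0]],[0,[-67,159,0],[0,0,0]],[0,[-77,183,0],[0,0,0]],[0,[-87,207,0],[0,0,0]],[0,[-97,230,0],[0,0,0]],[0,[-105,249,0],[0,0,0]],[0,[-111,262,0],[0,0,0]],[0,[-113,268,0],[0,0,0]],[0,[-113,268,0],[0,0,0]],[0,[-113,268,0],[0,0,0]],[0,[-113,268,0],[0,0,0]]])

```text
time_s: 13.95
position: [0.442, -0.4008, 0.2599]
ee_rot: [-3.135, -0.197, -0.0]
force: [-0.4, -0.0, -2.7]
grip_width: 0.0088
gripper_force: 58.5
```

Call:
drive_tool(deltas=[[0,[0,0,5],[0,0,0]],[0,[0,0,17],[0,0,0]],[0,[0,0,34],[0,0,0]],[0,[0,0,52],[0,0,0]],[0,[0,0,70],[0,0,0]],[0,[0,0,88],[0,0,0]],[0,[0,0,106],[0,0,0]],[0,[0,0,124],[0,0,0]],[0,[0,0,142],[0,0,0]],[0,[0,0,157],[0,0,0]],[0,[0,0,167],[0,0,0]],[0,[0,0,173],[0,0,0]],[0,[0,0,175],[0,0,0]],[0,[0,0,175],[0,0,0]],[0,[0,0,175],[0,0,0]]])

```text
time_s: 15.45
position: [0.4417, -0.4023, 0.0854]
ee_rot: [3.135, 0.194, 0.001]
force: [0.8, -0.1, -1.3]
grip_width: 0.0087
gripper_force: 58.5
```

```bash
python3 go.py 0.4405 -0.402 0.0741 6.8; python3 -c "
from h import *
cap('side','s3')
a=cv2.imread('pics/s3.png')[150:260,220:420];cv2.imwrite('pics/s3c.png',cv2.resize(a,None,fx=3.5,fy=3.5,interpolation=2))"
```

```text
shift [-1.2 -0.5 11.3] turn [ 0.001 -0.001  0.005]
pos [ 0.4417 -0.4023  0.0854] F [ 0.8 -0.1 -1.3] w 0.0087 g 58.51184964179993 t 15.45 q [ 0.68  0.56 -0.04  1.81  0.03  0.78 -0.82]
```

View pics/s3c.png

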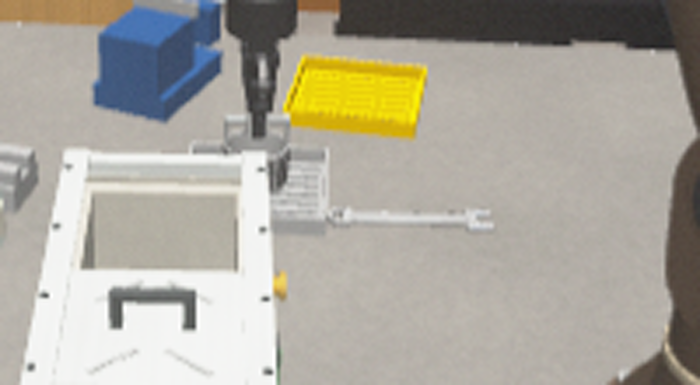

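The strainer is at (258,140), over the middle of the steel tray, which is partly hidden behind the sump. Lower until contact shows in the force.

Call:
drive_tool(deltas=[[0,[0,0,3],[0,0,0]],[0,[0,0,6],[0,0,0]],[0,[0,0,8],[0,0,0]],[0,[0,0,9],[0,0,0]],[0,[0,0,9],[0,0,0]],[0,[0,0,9],[0,0,0]]])

```text
time_s: 16.1
position: [0.4413, -0.402, 0.0758]
ee_rot: [-3.136, -0.194, 0.0]
force: [-0.5, 0.3, -2.4]
grip_width: 0.009
gripper_force: 58.6
```

Call:
drive_tool(deltas=[[0,[0,0,0.5],[0,0,0]],[0,[0,0,1],[0,0,0]],[0,[0,0,1.5],[0,0,0]],[0,[0,0,1.5],[0,0,0]],[0,[0,0,1.5],[0,0,0]]])

```text
time_s: 16.6
position: [0.4413, -0.402, 0.0743]
ee_rot: [3.136, 0.194, 0.0]
force: [0.8, -0.5, -2.4]
grip_width: 0.0092
gripper_force: 58.6
```

Call:
drive_tool(deltas=[[0,[0,0,0.5],[0,0,0]],[0,[0,0,1],[0,0,0]],[0,[0,0,1.5],[0,0,0]],[0,[0,0,1.5],[0,0,0]],[0,[0,0,1.5],[0,0,0]]])

```text
time_s: 17.1
position: [0.4414, -0.4026, 0.0739]
ee_rot: [3.135, 0.193, 0.001]
force: [-2.5, 0.5, 8.5]
grip_width: 0.0088
gripper_force: 60.1
```

Contact (Fz went from -2.4 to +8.5 N). Release and rise.

Call:
drive_tool(deltas=[[0,[0,0,-0.7],[0,0,0]],[0,[0,0,-0.7],[0,0,0]],[15,[0,0,-0.7],[0,0,0]],[30,[0,0,-0.7],[0,0,0]],[50,[0,0,-0.7],[0,0,0]],[60,[0,0,-0.7],[0,0,0]],[60,[0,0,-0.7],[0,0,0]],[60,[0,0,-0.7],[0,0,0]],[60,[0,0,-10],[0,0,0]],[60,[0,0,-30],[0,0,0]],[60,[0,0,-60],[0,0,0]],[60,[0,0,-100],[0,0,0]],[60,[-20,0,-140],[0,0,0]],[60,[-40,0,-160],[0,0,0]],[60,[-40,0,-160],[0,0,0]],[60,[-40,0,-160],[0,0,0]],[60,[-40,0,-160],[0,0,0]]])

```text
time_s: 18.8
position: [0.402, -0.4062, 0.2321]
ee_rot: [-3.134, -0.196, 0.001]
force: [-0.1, -0.6, -0.1]
grip_width: 0.0513
gripper_force: 0.0
```

```bash
python3 - <<'E'
from h import *
c=cap('wrist','w4');P=cloud(c);z=P[...,2]
d=np.hypot(P[...,0]-.44,P[...,1]+.402)<.09
m=d&(z>.07)&(z<.1);print('bar z',np.median(z[m]),'xy',P[m].mean(0),'rim z',np.percentile(z[d&(z>.045)&(z<.062)],[50,90]))
b=cap('top');Q=cloud(b);print('hatch z top',np.median(Q[200:206,200:215,2]))
o=np.load('top0.npz');df=np.abs(b['frame'].astype(int)-o['frame']).sum(2)>90;cs,_=cv2.findContours(df.astype(np.uint8),0,2);print([cv2.boundingRect(k) for k in cs if cv2.contourArea(k)>15])
s=monitor.state();print(s['force'],s['position'])
E
```

```text
bar z 0.08727056548466114 xy [ 0.44379379 -0.40225592  0.08722796] rim z [0.05280624 0.05414498]
hatch z top 0.13674372412969504
[(331, 401, 8, 8), (197, 398, 15, 17), (266, 392, 67, 28), (199, 383, 11, 13), (241, 370, 9, 8), (510, 369, 6, 7), (510, 332, 16, 25), (340, 311, 169, 109), (369, 234, 3, 12), (271, 208, 182, 192), (194, 191, 57, 52), (258, 189, 51, 50)]
[ 1.00519642 -0.53430528  0.92678342] [ 0.40198386 -0.40618051  0.23167818]
```

View pics/w4.png

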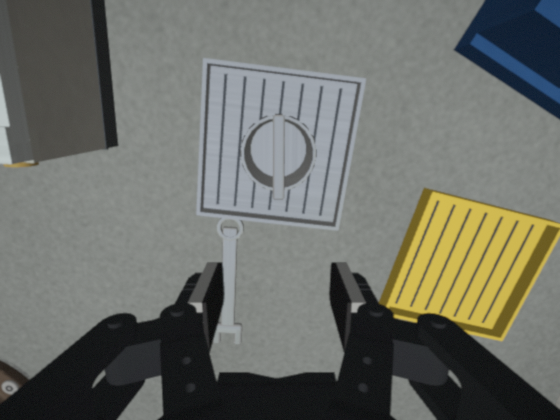

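The strainer stands upright near the middle of the steel tray at (279,153), rim at z = 0.054 as expected. The hatch lies flat on the deck, its top at 0.137. The fingers are free, so I'm handing in.

```bash
python3 -c "
from h import *
print(r.sign_off())"
```

```text
the job is handed in; nothing more can be done
None
```

I handed the job in at about 19 s of robot time, though the sign-off returned no verdict: the hatch lies flat about 176 mm along its channels with the well uncovered, and the strainer stands upright near the centre of the steel drip tray, with the gripper clear of everything.

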